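# Clamp the mould and run the vibrating table

### The arm

A 6-joint arm with a two-finger parallel gripper is mounted at the origin on the work surface. World frame = base frame: x ahead of the robot, y to its left, z up, the work surface at z = 0. Lengths are in m, angles in rad, forces in N, time in s.
With the tool pointing down it reaches from about 0.25 to 0.8 m from the base axis. Payload 3.9 kg.
Tool frame: the origin (TCP) lies midway between the tips of the shut fingers; the grasp point (between the pads) lies 19 mm behind it; z points along the fingers, y is the direction in which the jaws open and shut (so a half turn about z gives the same grasp; the last joint's range is limited). The gripper opens to 85 mm and grips with 20 to 120 N. Pads are 22 mm wide; open, the fingers measure 114 mm over their backs; the gripper's body (76 mm by 85 mm) begins 54 mm behind the grasp point. The pads swing forward as they close: fully open they stand 13 mm farther back than shut.
Start: joints at [-1.149, 0.26, -0.138, 1.173, 0, 1.571], TCP at [0.215, -0.479, 0.196] pointing down, gripper open.
Joint ranges: [-2.78, 2.78], [-0.83, 1.72], [-1.28, 1.37], [-1.9, 2.12], [-1.57, 1.48], [-3.14, 3.14]. Speed limits (rad/s): [2.57, 2.57, 3.14, 3.14, 3.14, 3.14].

### API

Orientations are given as a 3x3 rotation matrix whose columns are the frame's x, y, z axes.
In Python, from rig import ctrl, snapshot, camera_params gives the robot as it stands. The module is installed in compiled form; this text tells all that it offers.
- The arm moves only by the tool move_arm, never from a script. Its argument "moves" is one flat list of numbers, 5 for each row, row after row: the shift along the tool's x, y, z in cm, then the turn about the tool's z in rad, then the finger opening in cm, from 0 to 8.54. In form: [x, y, z, spin, grip, x, y, z, spin, grip, ...]. A call has 1 to 20 rows; each row is the pose to reach, as a shift and turn from the pose measured when the call began, along the tool's axes at that moment; what a row does not reach only later rows make up. A row lasts 1/10 s, in which the tool goes at most 50 mm and 8.59 degrees, less where a joint would pass 70% of its speed; a pose out of reach is approached as far as the arm can. A call with a gripper value outside its range is refused whole. The fingers move at their own pace and stop on an object; "squeeze" is the grip in N (left out, the last holds). Time passes only in rows, so rows that repeat a pose let the fingers close. It gives the time, the measured TCP pose, the force and the opening at its end, in the units of the state.
- ctrl.get_obs(): the state, without advancing time (a new reading comes with each control period).
- snapshot(name): name is "scene" or "top" or "wrist"; returns the picture (480x640x3 uint8, red, green, blue); there is no depth.
- camera_params(name): a dict with "vfov" (degrees; the focal length in pixels is half the picture's height over the tangent of half this angle, whatever the lens; pixels are square), "cx", "cy" (the principal point, pixels), "T" (4x4, takes a point from camera to world coordinates). Camera axes: x right, y up, looking along -z (the intrinsics and any distortion apply to the point x, -y, -z); pixel columns grow to the right and rows downward; lengths in m; the calibration is good to about 2 mm. A picture is of the moment at which its call begins: read the wrist's pose just before it. camera_params takes no time and is no camera call; for the wrist camera it gives the pose at the moment of the call.
- ctrl.sign_off(): hands the job in, once; it reports no verdict.
The state is a dict: "time_s": time; "joint_pos": joint angles; "qvel": joint speeds; "joint_torque": joint torques, N m; "ee_pos": TCP position; "ee_rot": TCP orientation; "force": force on the tool from outside, world axes, zero at the start; "moment": the same for the moment, N m; "gripper_width": finger opening in m.
Only numpy, scipy, OpenCV 4.12 (cv2) and the standard library are available. Lean on these libraries where they do the work, as an engineer would, in place of code of your own. Each camera call takes 0.05 s, during which the arm holds its last target.

### The job

Vibrate the plaster mould, pressing things with the closed fingers and picking nothing up: first push the raised hold-down clamp arm all the way down until it lies level over the mould, then press the raised end of the rocker on the control box so that it goes fully over to on, and then press the wide, flat-topped round run button fully down and finish while still holding it down. Do not press the mushroom-shaped stop button, and leave the mould and the things lying about (jar, wedge, bowl) where they are.

Things in the scene. Friction and masses are not known exactly. Their poses are not given: they have to be found in the camera images.
- clamp (a joint): Angle of the steel hold-down clamp arm, rad: 0 is raised most (sloping up 0.6 rad away from its hinge), 0.6 is fully down (level, its rubber foot just over the mould; stopped there). It starts somewhere raised (0 to 0.2). A stiff hinge: it stays where it is left; pushing it down takes about 2 to 3 N at clamp_press.
- clamp_press (a point): Point on the upper face of the clamp arm, on its centre line, 75 mm from the hinge axis; it moves with the arm. The arm is a flat steel bar 34 mm wide and 12 mm thick that ends 115 mm from the hinge axis. Fully down, this point is 6 mm higher than clamp_hinge. Axes: y along the hinge.
- clamp_hinge (a point): Middle of the clamp's hinge axis, fixed, 172 mm above the bench. Axes: z up, x level along the clamp arm over the mould, y along the hinge. A steel cheek 30 mm long stands 20 to 26 mm to each side, top 10 mm above the axis. The vibrating table's deck is a steel plate 220 mm square, top 90 mm above the bench, its centre 92 mm along x from here.
- rocker (a joint): Angle of the black rocker paddle, rad: 0 is off (the end towards -x of rocker_raised_end raised), 0.44 is on (that end down, the other end raised). It turns against friction and stays where it is left, so push it right over to its stop; about 3 to 6 N at rocker_raised_end moves it.
- rocker_raised_end (a point): Point on the upper face of the paddle, 24 mm from its pivot towards the end that is raised at the start; where to press. It moves down about 10 mm as the rocker flips. The paddle is 68 x 38 mm; this point is 82 mm above the bench at the start; the low frame round it tops out at 63 mm. Axes: y level across the paddle, x level from the raised end to the other (at the start).
- run (a joint): Travel of the run button, m: 0 is up, 0.008 is fully down. A spring returns it; fully down takes about 6 N. Count it as held when pressed beyond 6 mm.
- run_top (a point): Centre of the flat top of the run button: a plain flat-topped grey cylinder 52 mm across in a black collar 66 mm across, top 78 mm above the bench when up and 14 mm above its collar. Moves straight down with the button. z up.
- stop (a joint): Travel of the stop button, m: 0 is up, 0.008 fully down. Must stay up.
- stop_top (a point): Top centre of the grey mushroom-shaped stop button, head 44 mm across, top 103 mm above the bench. Rocker, run and stop stand in one row, 80 mm apart, on a grey control box 260 x 120 mm, 50 mm high, fixed on the bench, each on its own aluminium plate; their order in the row varies.
- mould_center (a point): Centre of the loose two-part plaster mould, 130 (x) x 110 (y) x 60 mm, about 0.9 kg, standing on the vibrating table's deck; its top is 150 mm above the bench, about 1 mm below the clamp's foot when down.
- jar_center (a point): Centre of a closed white plastic jar, 56 mm across, 85 mm tall, loose on the bench. Leave it.
- wedge_center (a point): Centre of a loose wooden wedge block, 60 x 20 x 20 mm, lying on the deck beside the mould. Leave it.
- bowl: Loose grey mixing bowl, 120 mm across, 55 mm tall, origin at the centre of its underside, on the bench. Leave it.

How it is judged:
On the way, in this order (a step that is already met when the one before it is completed fails the run):
1. the clamp arm is pushed fully down (value of joint clamp above 0.53 rad), for 0.2 s.
2. the rocker is flipped to on (value of joint rocker above 0.36 rad), for 0.2 s.
3. the run button is held fully down (value of joint run above 0.006 m and contact force between the fingers and run above 1 N), for 0.2 s.
At the end, for the whole second after the job is handed in: The fingers hold the run button pressed beyond 6 mm of its 8 mm (over 1 N), the clamp arm is within 0.07 rad of fully down, the rocker is on (beyond 0.36 of 0.44 rad) and the stop button is up (all of step 3 and value of joint clamp above 0.53 rad and value of joint rocker above 0.36 rad and value of joint stop below 0.002 m); the arm keeps its last pose, push and grip.
It fails at once if the stop button is pressed (over 3 mm) (value of joint stop above 0.003 m).
It fails at once if the rocker is switched on before the clamp is down (value of joint rocker above 0.25 rad and value of joint clamp below 0.5 rad).
It fails at once if the run button is pressed before the rocker is on (value of joint run above 0.004 m and value of joint rocker below 0.22 rad).
It fails at once if the mould is shifted or lifted by more than 15 mm (distance of mould_center from where it was at the start of the episode above 0.015 m).
It fails at once if a bystander (jar, wedge, bowl) is moved or lifted by more than 30 mm (distance of any of jar_center, wedge_center, bowl from where it was at the start of the episode above 0.03 m).
It also fails if it takes over 48 s, if anything falls off the work surface, if the arm or the gripper's body presses on something with over 40 N, if the wrist force passes 120 N, or if a joint passes its speed limit or range.

## Working session

There is one attempt and no reset: what is moved stays moved. The work goes in short steps, Python scripts to look and compute and a tool call to move; the robot and the scene stay as the last step left them, time stands still between calls to the robot, and variables do not carry over. Pictures are saved under pics/ and viewed, and the job is handed in when it is done.

Besides the shell and the picture viewer there is one more tool, called in YAML: its name, and indented under it one key for each argument. move_arm: Moves the arm, as the interface text tells. Its arguments: {"type":"object","properties":{"moves":{"type":"array","items":{"type":"number"}},"squeeze":{"type":"number"}},"required":["moves"]}

```bash
mkdir -p pics; python3 - <<'E'
from rig import ctrl,snapshot,camera_params
import cv2,numpy as np
o=ctrl.get_obs();print({k:np.round(v,3).tolist() for k,v in o.items()})
for n in("scene","top","wrist"):
    p=camera_params(n);print(n,{k:np.round(v,4).tolist() if not isinstance(v,str) else v for k,v in p.items()})
    cv2.imwrite(f"pics/{n}0.png",snapshot(n)[:,:,::-1])
E
```

```text
{'time_s': 0.0, 'joint_pos': [-1.149, 0.261, -0.139, 1.173, 0.0, 1.571], 'qvel': [-0.0, 0.0, 0.001, 0.001, 0.001, -0.001], 'joint_torque': [-0.001, -40.568, 25.392, 0.019, -0.0, -0.0], 'ee_pos': [0.215, -0.478, 0.195], 'ee_rot': [[0.912, 0.409, -0.001], [0.409, -0.912, 0.002], [0.0, -0.002, -1.0]], 'force': [0.781, 0.283, -0.733], 'moment': [0.007, 0.033, -0.001], 'gripper_width': 0.085}
scene {'vfov': 47.2979, 'cx': 329.3207, 'cy': 233.6299, 'T': [[0.2896, -0.6127, 0.7353, 1.4305], [0.9571, 0.1899, -0.2187, -0.2484], [-0.0057, 0.7672, 0.6414, 0.8916], [0.0, 0.0, 0.0, 1.0]]}
top {'vfov': 52.9192, 'cx': 318.6402, 'cy': 235.8292, 'T': [[-0.0163, 0.9873, -0.1579, 0.4816], [-0.9999, -0.0163, 0.0014, 0.0019], [-0.0012, 0.1579, 0.9874, 0.9205], [0.0, 0.0, 0.0, 1.0]]}
wrist {'vfov': 64.4709, 'cx': 328.7873, 'cy': 233.4896, 'T': [[0.409, 0.8637, 0.2943, 0.2917], [-0.9125, 0.3885, 0.128, -0.4428], [-0.0038, -0.3209, 0.9471, 0.3734], [0.0, 0.0, 0.0, 1.0]]}
```

View pics/scene0.png

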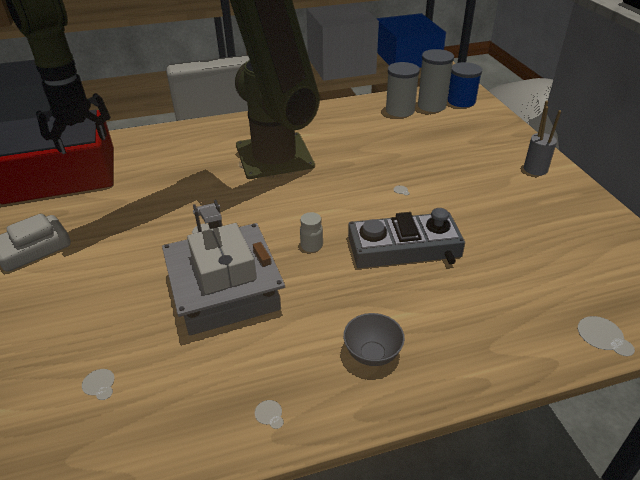

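View pics/top0.png

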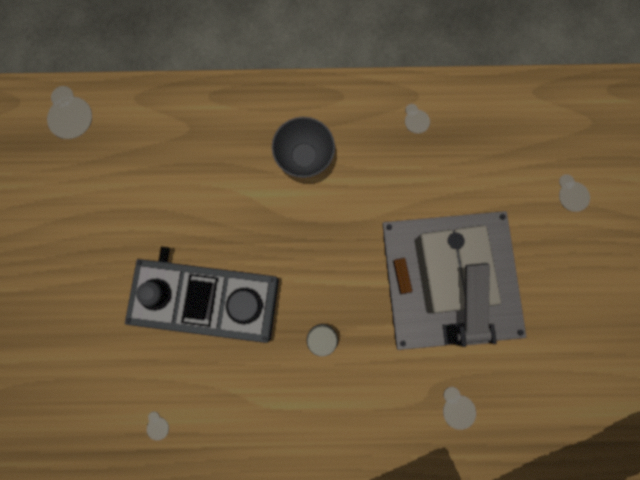

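View pics/wrist0.png

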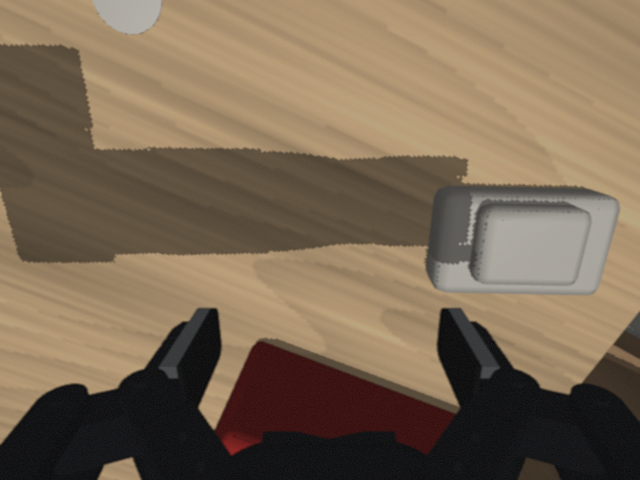

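The top view shows the clamp hinge at about (472,335) and its arm tip near (477,265). The box row, left to right, is stop (152,293), rocker (199,300) and run (244,305). The jar is at (322,340), the bowl at (304,148). I'll zoom in for precise pixels.

```bash
cat > h.py <<'E'
import numpy as np,cv2
from rig import ctrl,snapshot,camera_params
def K(p):
    f=240/np.tan(np.radians(p["vfov"])/2);return f,p["cx"],p["cy"]
def ray(p,u,v):
    f,cx,cy=K(p);T=np.array(p["T"]);d=T[:3,:3]@np.array([(u-cx)/f,-(v-cy)/f,-1]);return T[:3,3],d
def atz(p,u,v,z):
    o,d=ray(p,u,v);return o+d*(z-o[2])/d[2]
def proj(p,X):
    f,cx,cy=K(p);T=np.array(p["T"]);c=T[:3,:3].T@(np.array(X)-T[:3,3]);return np.array([cx+f*c[0]/-c[2],cy-f*c[1]/-c[2]])
E
python3 - <<'E'
import cv2
a=cv2.imread("pics/top0.png");s=cv2.imread("pics/scene0.png")
def c(im,x,y,w,h,k,n):
    im=cv2.resize(im[y:y+h,x:x+w],None,fx=k,fy=k,interpolation=cv2.INTER_CUBIC);im=cv2.convertScaleAbs(im,alpha=1.6,beta=15)
    for i in range(0,w,20):cv2.putText(im,str(x+i),(i*k,10),0,.35,(0,255,255));cv2.line(im,(i*k,12),(i*k,18),(0,255,255))
    for i in range(20,h,20):cv2.putText(im,str(y+i),(0,i*k+4),0,.35,(0,255,255));cv2.line(im,(25,i*k),(30,i*k),(0,255,255))
    cv2.imwrite("pics/"+n,im)
c(a,115,235,180,120,4,"tbox.png");c(a,375,205,160,150,4,"tcl.png")
c(s,340,200,140,75,5,"sbox.png");c(s,155,190,140,140,4,"scl.png")
E
```

```text
(no output)
```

View pics/tbox.png

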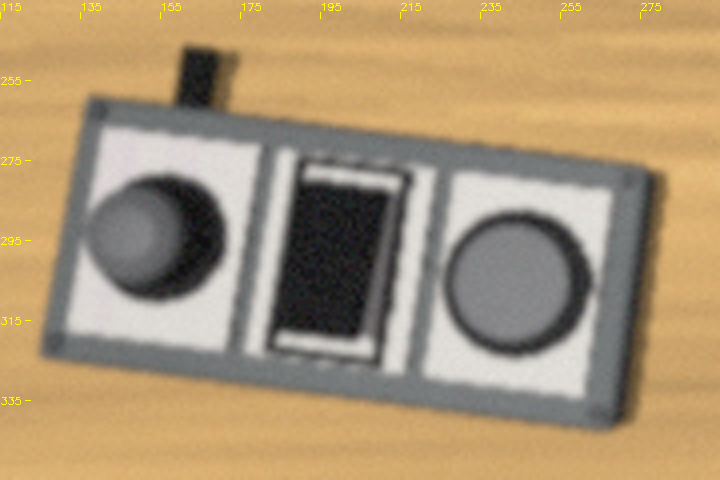

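View pics/tcl.png

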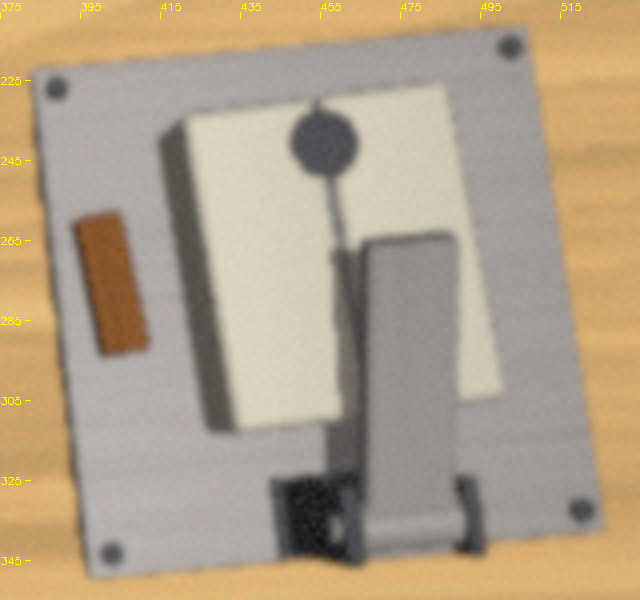

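View pics/sbox.png

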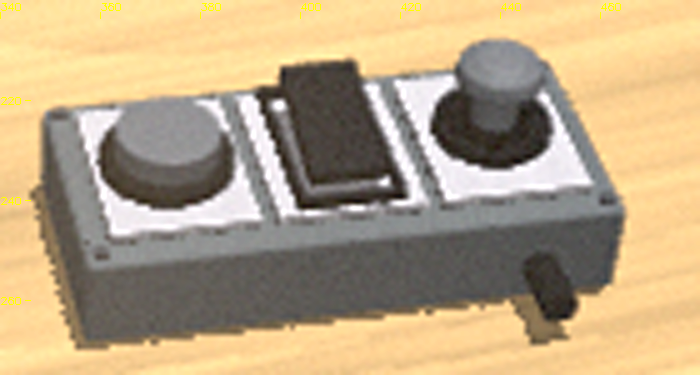

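View pics/scl.png

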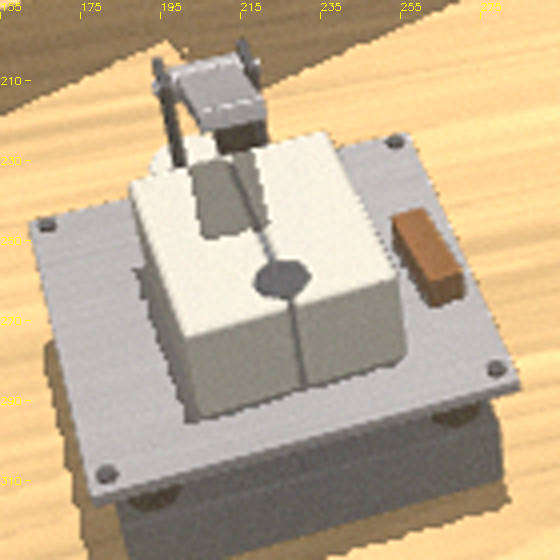

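```bash
python3 - <<'E'
from h import *
np.set_printoptions(precision=4,suppress=True)
t=camera_params("top");s=camera_params("scene")
B=lambda X,Y,z:atz(t,115+X/4,235+Y/4,z)
C=lambda X,Y,z:atz(t,375+X/4,205+Y/4,z)
Sb=lambda X,Y,z:atz(s,340+X/5,200+Y/5,z)
Sc=lambda X,Y,z:atz(s,155+X/4,190+Y/4,z)
bc=np.array([B(*p,.05) for p in[(90,97),(655,170),(615,430),(42,355)]])
print("box",bc.mean(0),[np.linalg.norm(bc[i]-bc[(i+1)%4]) for i in range(4)], np.degrees(np.arctan2(*(bc[1]-bc[0])[[0,1]])))
run=B(512,283,.078);st=B(130,235,.103)
fr=np.array([B(*p,.063) for p in[(300,157),(412,170),(382,363),(270,352)]])
print("run",run,"rock",fr.mean(0),"stop",st,np.linalg.norm((run-fr.mean(0))[:2]),np.linalg.norm((st-fr.mean(0))[:2]))
print("scene run",Sb(170,132,.078),"stop",Sb(507,68,.103))
dk=np.array([C(*p,.09) for p in[(35,70),(525,27),(603,528),(90,578)]])
print("deck",dk.mean(0),[np.linalg.norm(dk[i]-dk[(i+1)%4]) for i in range(4)])
sd=np.array([Sc(*p,.09) for p in[(30,225),(405,135),(520,383),(95,498)]])
print("deck scene",sd.mean(0),[np.linalg.norm(sd[i]-sd[(i+1)%4]) for i in range(4)])
xa=(dk[0]-dk[3]+dk[1]-dk[2]);xa/=np.linalg.norm(xa);print("xaxis",xa)
h=dk.mean(0)-.092*xa;h[2]=.172;print("hinge",h,"cheeks",C(350,525,.172),C(475,525,.172))
ya=np.cross([0,0,1],xa)
for q in (0,.1,.2):
    e=.6-q
    for L in(.115,):
        for sgn in(1,-1):
            X=h+L*(np.cos(e)*xa+np.sin(e)*np.array([0,0,1]))+.006*(np.cos(e)*np.array([0,0,1])-np.sin(e)*xa)+sgn*.017*ya
            u=proj(t,X);v=proj(s,X);print(q,X,"tcl",(u-[375,205])*4,"scl",(v-[155,190])*4)
# rocker ends
r=fr.mean(0);ax=(fr[0]-fr[3]+fr[1]-fr[2]);ax/=np.linalg.norm(ax);print("rock axis",ax)
E
```

```text
box [0.5072 0.2106 0.05  ] [np.float64(0.25893822581456416), np.float64(0.11578947527363724), np.float64(0.2572204984303522), np.float64(0.1160989446632869)] -171.71968653603767
run [0.496  0.1335 0.078 ] rock [0.5077 0.2113 0.063 ] stop [0.5183 0.2908 0.103 ] 0.07866774175975225 0.08011010586214933
scene run [0.5035 0.137  0.078 ] stop [0.5342 0.2923 0.103 ]
deck [ 0.5357 -0.2294  0.09  ] [np.float64(0.21649540992719332), np.float64(0.21655539401404436), np.float64(0.2177764123436205), np.float64(0.21787711797908857)]
deck scene [ 0.5434 -0.2263  0.09  ] [np.float64(0.21541605679281858), np.float64(0.21801889949698586), np.float64(0.21584164591051416), np.float64(0.21643510346163627)]
xaxis [0.9974 0.0715 0.    ]
hinge [ 0.4439 -0.236   0.172 ] cheeks [ 0.4431 -0.2153  0.172 ] [ 0.4423 -0.2628  0.172 ]
0 [ 0.534  -0.2125  0.2419] tcl [383.6765 270.9753] scl [249.0981  57.8162]
0 [ 0.5364 -0.2464  0.2419] tcl [479.4914 262.4993] scl [180.4765  72.9934]
0.1 [ 0.5405 -0.212   0.2324] tcl [372.9205 254.9902] scl [254.4921  80.5391]
0.1 [ 0.5429 -0.2459  0.2324] tcl [467.2977 246.652 ] scl [186.0062  95.8908]
0.2 [ 0.546  -0.2116  0.2223] tcl [362.3521 242.3251] scl [259.6121 103.0279]
0.2 [ 0.5484 -0.2455  0.2223] tcl [455.2755 234.1237] scl [191.3283 118.536 ]
rock axis [ 0.9912 -0.1326  0.    ]
```

Clamp is at about 0.2 rad. The two cameras disagree by about 7 mm in x, which is still within the pressing tolerances. Next I'll hover over the clamp with the fingers closed and check with the wrist camera.

move_arm:
  moves: [0,0,-4,0,0,0,0,-7.5,0,0,5,-1.3,-7.5,0.1,0,9,-2.3,-7.5,0.2,0,13,-3.3,-7.5,0.3,0,17,-4.4,-7.5,0.35,0,21,-5.4,-7.5,0.35,0,25,-6.4,-7.5,0.35,0,29,-7.5,-7.5,0.35,0,33,-8.5,-7.5,0.35,0,37,-9.5,-7.5,0.35,0,38.6,-10,-7.5,0.35,0,38.6,-10,-7.5,0.35,0,38.6,-10,-7.5,0.35,0,38.6,-10,-7.5,0.35,0]
  squeeze: 40

```text
time_s: 1.65
ee_pos: [0.5248, -0.2302, 0.2707]
ee_rot: [[0.998, 0.07, -0.001], [0.07, -0.998, 0.001], [-0.001, -0.001, -1.0]]
force: [-0.3, -0.2, 0.4]
gripper_width: -0.0001
```

```bash
cat > look.py <<'E'
from h import *
import sys
np.set_printoptions(precision=4,suppress=True)
o=ctrl.get_obs();print(o["time_s"],o["ee_pos"],o["ee_rot"].tolist(),o["force"],o["gripper_width"])
for a in sys.argv[1:]:
    n=a.split("_")[0];p=camera_params(n);im=snapshot(n)[:,:,::-1];cv2.imwrite(f"pics/{a}.png",im);np.save(f"pics/{a}.npy",p["T"])
E
python3 look.py wrist_1
```

```text
1.65 [ 0.5248 -0.2302  0.2707] [[0.997532292278838, 0.07019449606942771, -0.001434776110174543], [0.07019616687555222, -0.9975325444704224, 0.001149294716058392], [-0.001350561700498821, -0.0012471743758725238, -0.9999983102681571]] [-0.2509 -0.1857  0.3626] -0.00012942229900251697
```

View pics/wrist_1.png

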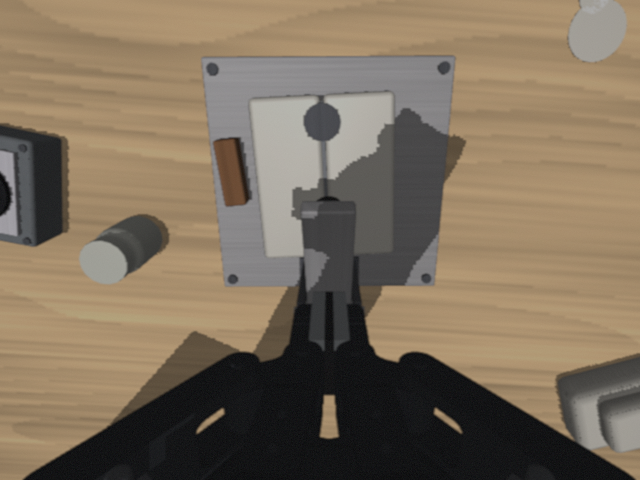

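Wrist view: the closed fingers (tips near (328,292)) are centred over the clamp arm, whose end is at rows 202 to 213 and which spans columns 302 to 355. The deck corners are visible, so I'll cross-check with them.

```bash
python3 - <<'E'
from h import *
np.set_printoptions(precision=4,suppress=True)
p=camera_params("wrist")
d=np.array([atz(p,*q,.09) for q in[(203,57),(455,56),(433,286),(224,286)]])
print(d.mean(0),[np.linalg.norm(d[i]-d[(i+1)%4]) for i in range(4)])
print("arm tip",atz(p,302,203,.222),atz(p,355,203,.222))
print("tcp proj",proj(p,ctrl.get_obs()["ee_pos"]))
E
```

```text
[ 0.5382 -0.2263  0.09  ] [np.float64(0.21661210479086468), np.float64(0.21886091043833183), np.float64(0.21838872005207918), np.float64(0.21852665634508672)]
arm tip [ 0.5504 -0.2097  0.222 ] [ 0.5527 -0.2421  0.222 ]
tcp proj [333.0979 277.5359]
```

move_arm:
  moves: [0,0,2.5,0,0,0,0,4.5,0,0,0,0,5,0,0,0,0,5.5,0,0,0,0,6,0,0,0,0,6.5,0,0,0,0,7,0,0,0,0,7.5,0,0,0,0,8,0,0,0,0,8.4,0,0,0,0,8.8,0,0,0,0,9.0,0,0,0,0,9.2,0,0,0,0,9.3,0,0,0,0,9.4,0,0,0,0,9.4,0,0,0,0,9.4,0,0,0,0,9.4,0,0]

```text
time_s: 3.5
ee_pos: [0.5246, -0.2302, 0.1768]
ee_rot: [[0.998, 0.07, -0.001], [0.07, -0.998, 0.001], [-0.001, -0.001, -1.0]]
force: [1.0, 0.7, 1.3]
gripper_width: -0.0001
```

```bash
python3 look.py wrist_2 scene_2
```

```text
3.5 [ 0.5246 -0.2302  0.1768] [[0.9975599251376824, 0.0698035254338253, -0.0012898047567905468], [0.06980494302101435, -0.9975600655955004, 0.001088787827738124], [-0.0012106564889637701, -0.0011761658514852316, -0.9999985754713632]] [1.0238 0.7166 1.2896] -5.912232685308615e-05
```

View pics/scene_2.png

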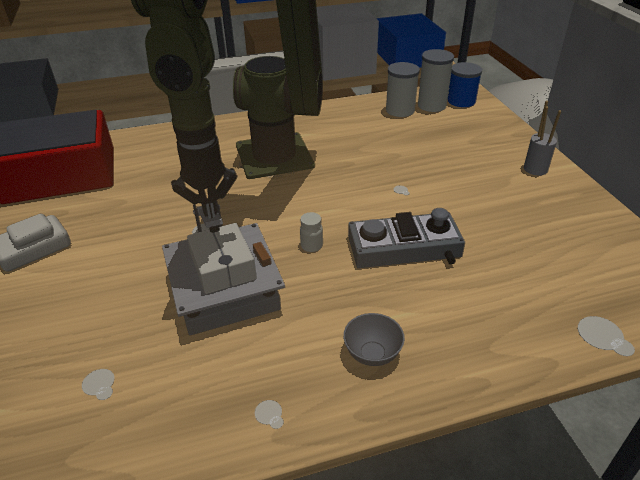

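The arm looks near level, but the force is too low to confirm it is at the stop. I'll push a few mm further.

move_arm:
  moves: [0,0,0.2,0,0,0,0,0.3,0,0,0,0,0.4,0,0,0,0,0.4,0,0,0,0,0.4,0,0]

```text
time_s: 4.1
ee_pos: [0.5243, -0.2302, 0.1726]
ee_rot: [[0.998, 0.07, -0.002], [0.07, -0.998, 0.001], [-0.002, -0.001, -1.0]]
force: [0.2, 0.2, 0.6]
gripper_width: -0.0001
```

```bash
python3 look.py wrist_3; python3 -c "
import cv2;a=cv2.imread('pics/scene_2.png')[180:320,150:300];cv2.imwrite('pics/s2c.png',cv2.resize(a,None,fx=4,fy=4))"
```

```text
4.1 [ 0.5243 -0.2302  0.1726] [[0.9975606470086439, 0.06977661306032351, -0.001994945995743534], [0.06977912870647862, -0.99756171926791, 0.0012204295211520355], [-0.001904924318895788, -0.0013566580561483576, -0.99999726536739]] [0.17   0.2474 0.636 ] -7.0465895253093e-05
```

View pics/wrist_3.png

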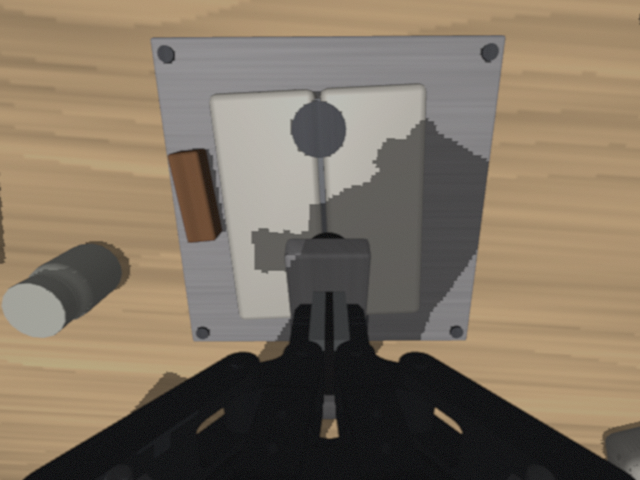

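View pics/s2c.png

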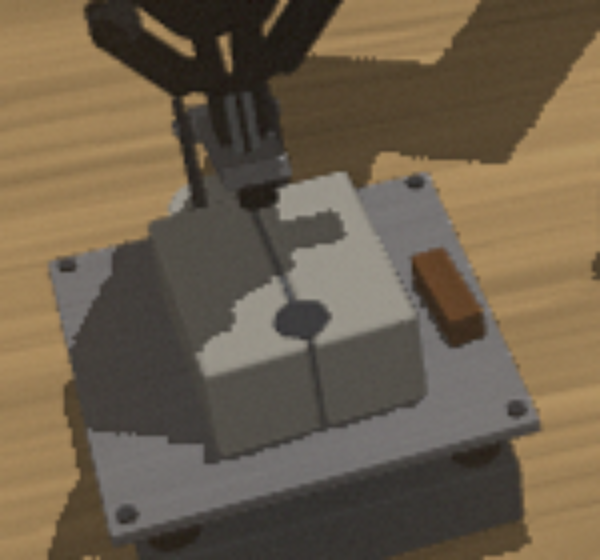

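move_arm:
  moves: [0,0,0.1,0,0,0,0,0.2,0,0,0,0,0.3,0,0,0,0,0.3,0,0]

```text
time_s: 4.55
ee_pos: [0.5242, -0.2301, 0.1694]
ee_rot: [[0.998, 0.07, -0.002], [0.07, -0.998, 0.001], [-0.002, -0.001, -1.0]]
force: [0.5, -0.1, 1.0]
gripper_width: 0.0002
```

```bash
python3 look.py scene_4; python3 -c "
import cv2;a=cv2.imread('pics/scene_4.png')[180:320,150:300];cv2.imwrite('pics/s4c.png',cv2.resize(a,None,fx=4,fy=4,interpolation=2))"
```

```text
4.55 [ 0.5242 -0.2301  0.1694] [[0.9975559699342547, 0.06983666808718617, -0.0022196033448982364], [0.06983959261047869, -0.9975574280385971, 0.0012684908441387022], [-0.002125594629948805, -0.0014204068077420507, -0.9999967321406454]] [ 0.4547 -0.1224  0.9846] 0.00022472893394670087
```

View pics/s4c.png

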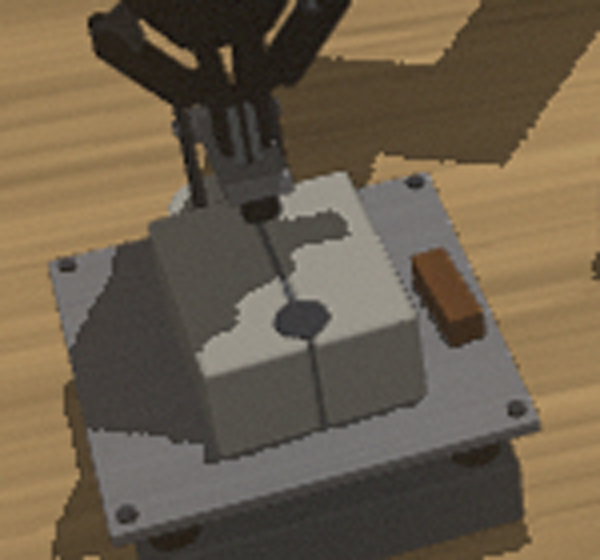

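The clamp tip is still moving down, so the fingers touch higher than the nominal TCP. I'll keep going until a stop force appears.

move_arm:
  moves: [0,0,0.15,0,0,0,0,0.3,0,0,0,0,0.4,0,0,0,0,0.4,0,0]

```text
time_s: 5.0
ee_pos: [0.5239, -0.2301, 0.1652]
ee_rot: [[0.998, 0.07, -0.003], [0.07, -0.998, 0.001], [-0.003, -0.002, -1.0]]
force: [-0.4, -1.4, 0.2]
gripper_width: 0.0
```

move_arm:
  moves: [0,0,0.15,0,0,0,0,0.3,0,0,0,0,0.3,0,0,0,0,0.3,0,0]

```text
time_s: 5.4
ee_pos: [0.5234, -0.23, 0.1618]
ee_rot: [[0.998, 0.07, -0.004], [0.07, -0.998, 0.002], [-0.004, -0.002, -1.0]]
force: [0.4, 0.1, -0.4]
gripper_width: 0.0
```

```bash
python3 look.py scene_5; python3 -c "
import cv2;a=cv2.imread('pics/scene_5.png')[180:320,150:300];cv2.imwrite('pics/s5c.png',cv2.resize(a,None,fx=4,fy=4,interpolation=2))"
```

```text
5.4 [ 0.5234 -0.23    0.1618] [[0.9975578569251036, 0.06973245524547217, -0.003963177063008215], [0.06973908552577361, -0.9975640462656656, 0.001559983365931233], [-0.003844741476793317, -0.0018325620075080999, -0.9999909297985983]] [ 0.3595  0.1048 -0.3564] 3.771262495353123e-05
```

View pics/s5c.png

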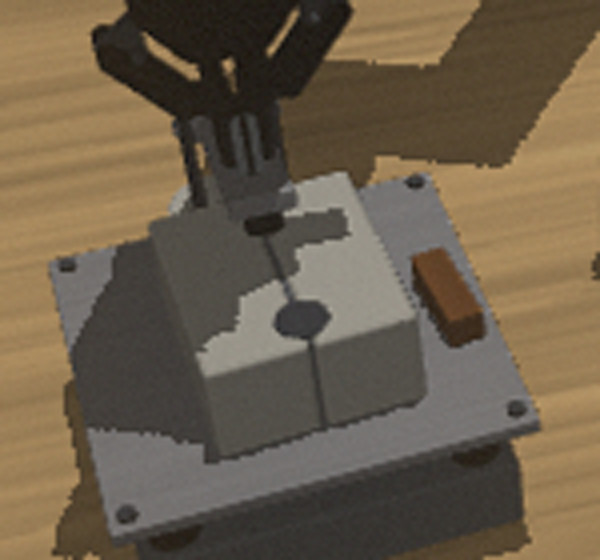

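```bash
python3 - <<'E'
from h import *
s=camera_params("scene");w=camera_params("wrist")
xa=np.array([.9974,.0715,0]);ya=np.array([-.0715,.9974,0]);Z=np.array([0,0,1.])
im=cv2.imread("pics/scene_5.png")
hs=np.array([.5434,-.2263,.172])-.092*xa*[1,1,0]
hw=np.array([.5382,-.2263,.172])-.092*xa
for q in(.2,.3,.4,.5,.6):
    e=.6-q;r=[]
    for g in(1,-1):
        X=lambda h:h+.115*(np.cos(e)*xa+np.sin(e)*Z)+.006*(np.cos(e)*Z-np.sin(e)*xa)+g*.017*ya
        r.append((proj(s,X(hs))-[150,180])*4)
    print(q,np.round(r,0).tolist())
E
python3 -c "
import cv2
o=[]
for f in('scene0','scene_2','scene_4','scene_5'):
    a=cv2.imread('pics/%s.png'%f)[195:250,190:230];o.append(cv2.convertScaleAbs(cv2.resize(a,None,fx=5,fy=5,interpolation=2),alpha=2))
cv2.imwrite('pics/cmp.png',cv2.hconcat(o))"
```

```text
0.2 [[288.0, 151.0], [220.0, 167.0]]
0.3 [[293.0, 173.0], [225.0, 189.0]]
0.4 [[297.0, 194.0], [229.0, 210.0]]
0.5 [[301.0, 215.0], [234.0, 231.0]]
0.6 [[305.0, 233.0], [237.0, 249.0]]
```

View pics/cmp.png

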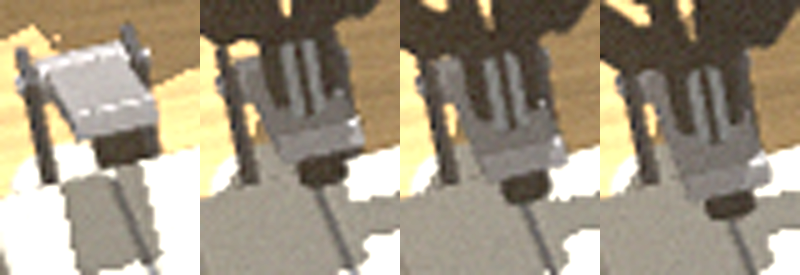

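```bash
python3 look.py wrist_6; python3 - <<'E'
from h import *
w=camera_params("wrist");o=ctrl.get_obs()
for dz in(0,.01,.02,.03,.04): print(dz,proj(w,o["ee_pos"]+[0,0,dz]), proj(w,o["ee_pos"]+np.array([.011,0,dz])))
print(o["joint_pos"],o["joint_torque"])
a=cv2.imread("pics/wrist_6.png")[180:400,220:440];cv2.imwrite("pics/w6c.png",cv2.convertScaleAbs(cv2.resize(a,None,fx=2.5,fy=2.5,interpolation=2),alpha=2))
E
```

```text
5.45 [ 0.5234 -0.23    0.1619] [[0.9975553852746184, 0.06976780674180402, -0.003963136642343497], [0.06977453324450532, -0.9975615281038795, 0.0015849787266769865], [-0.0038428921555280497, -0.0018576300737460497, -0.999990890653705]] [ 0.099 -1.02   0.474] -1.0589664091624289e-05
0 [333.13083162 277.5115156 ] [334.7232682  257.76783422]
0.01 [333.26880631 286.39723505] [334.94641311 265.80488537]
0.02 [333.42154805 296.23396831] [335.19393336 274.71986744]
0.03 [333.59156159 307.18302414] [335.47005366 284.66494296]
0.04 [333.7819521 319.4443786] [335.78003491 295.82959421]
[-4.13918622e-01  3.58989077e-01 -8.49017647e-02  1.13116279e+00
 -1.29341387e-04  2.65786019e+00] [ 3.14174197e-02 -4.56621587e+01  2.49852473e+01  5.73539443e-02
  1.40092860e-02 -4.39937585e-04]
```

View pics/w6c.png

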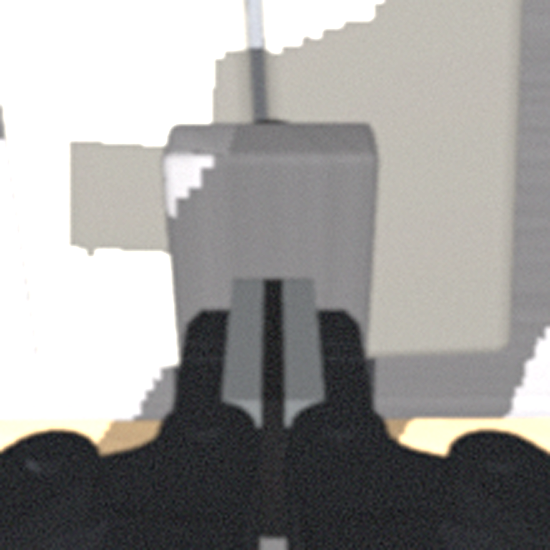

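Visual check: the real fingertips sit about 35 mm above the reported TCP. The clamp angle of about 0.35 rad in the scene view agrees. I'll carry on down, expecting the stop at a TCP z of about 0.143.

move_arm:
  moves: [0,0,0.3,0,0,0,0,0.6,0,0,0,0,0.9,0,0,0,0,1.1,0,0,0,0,1.1,0,0,0,0,1.1,0,0]

```text
time_s: 6.1
ee_pos: [0.5226, -0.2298, 0.1504]
ee_rot: [[0.998, 0.07, -0.006], [0.07, -0.998, 0.002], [-0.005, -0.002, -1.0]]
force: [1.1, -0.9, 0.1]
gripper_width: -0.0001
```

move_arm:
  moves: [0,0,0.2,0,0,0,0,0.4,0,0,0,0,0.6,0,0,0,0,0.6,0,0,0,0,0.6,0,0]

```text
time_s: 6.6
ee_pos: [0.5221, -0.2297, 0.1441]
ee_rot: [[0.998, 0.07, -0.007], [0.07, -0.998, 0.002], [-0.006, -0.003, -1.0]]
force: [-0.2, -0.6, 0.1]
gripper_width: -0.0
```

```bash
python3 look.py scene_7; python3 -c "
import cv2;a=cv2.imread('pics/scene_7.png')[180:320,150:300];cv2.imwrite('pics/s7c.png',cv2.resize(a,None,fx=4,fy=4,interpolation=2))"
```

```text
6.6 [ 0.5221 -0.2297  0.1441] [[0.9975521961169165, 0.0696080862591956, -0.0066581040581764435], [0.06962385019302081, -0.9975709646876468, 0.0021656168768909353], [-0.0064911868419348755, -0.0026238787110064513, -0.9999754895765661]] [-0.2155 -0.5574  0.1108] -2.244318680636127e-05
```

View pics/s7c.png

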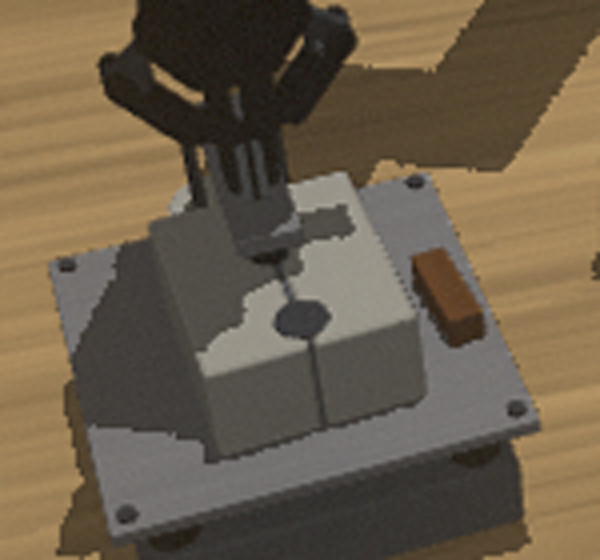

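move_arm:
  moves: [0,0,0.2,0,0,0,0,0.4,0,0,0,0,0.4,0,0,0,0,0.4,0,0]

```text
time_s: 7.05
ee_pos: [0.5223, -0.2298, 0.1427]
ee_rot: [[0.998, 0.07, -0.005], [0.07, -0.998, 0.001], [-0.004, -0.002, -1.0]]
force: [-3.4, 1.7, 14.6]
gripper_width: -0.0002
```

move_arm:
  moves: [0,0,0.2,0,0,0,0,0.3,0,0,0,0,0.3,0,0,0,0,0.3,0,0]

```text
time_s: 7.45
ee_pos: [0.5223, -0.2299, 0.1427]
ee_rot: [[0.998, 0.07, -0.002], [0.07, -0.998, 0.0], [-0.002, -0.0, -1.0]]
force: [-3.4, 2.4, 16.2]
gripper_width: 0.0
```

```bash
python3 look.py scene_8; python3 -c "
import cv2;a=cv2.imread('pics/scene_8.png')[180:320,150:300];cv2.imwrite('pics/s8c.png',cv2.resize(a,None,fx=4,fy=4,interpolation=2))"
```

```text
7.45 [ 0.5223 -0.2299  0.1427] [[0.9975754301794697, 0.0695575023273789, -0.0022394133657094627], [0.06955828015497084, -0.9975778526437212, 0.0002712501145152475], [-0.0022151216960743596, -0.00042636219194856393, -0.9999974557223397]] [-3.4346  2.4433 16.2436] 4.319986212416391e-06
```

View pics/s8c.png

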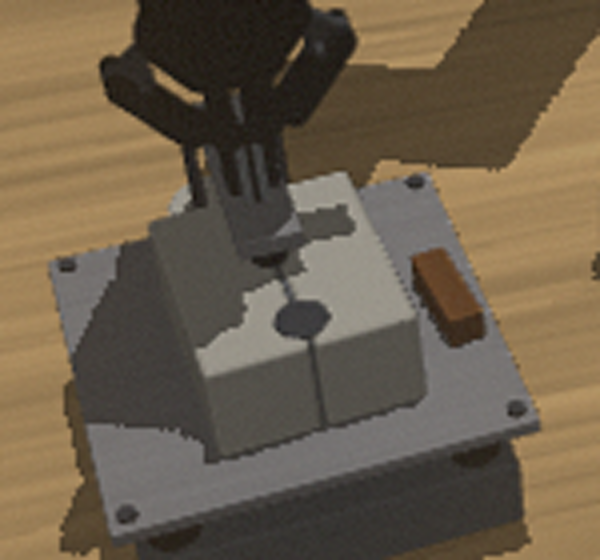

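The stop is found: 16 N at z 0.1427, with the arm level in the picture, so the tips are about 35 mm above the reported TCP. Now lift and go to a hover over the rocker.

move_arm:
  moves: [0,0,-2.5,0,0,0,0,-5,0,0,0,-4,-5,0.05,0,0,-8,-5,0.1,0,0,-12,-5,0.15,0,-0.3,-16,-5,0.2,0,-0.4,-20,-5,0.2,0,-0.5,-24,-5,0.2,0,-0.6,-28,-5,0.2,0,-0.7,-32,-5,0.2,0,-0.8,-36,-5,0.2,0,-0.9,-40,-5,0.2,0,-0.9,-43,-5,0.2,0,-0.9,-44.8,-5,0.2,0,-0.9,-44.8,-5,0.2,0,-0.9,-44.8,-5,0.2,0,-0.9,-44.8,-5,0.2,0]

```text
time_s: 9.2
ee_pos: [0.4724, -0.0139, 0.1932]
ee_rot: [[0.998, -0.062, -0.001], [-0.061, -0.997, 0.044], [-0.004, -0.044, -0.999]]
force: [-0.3, 0.2, -1.2]
gripper_width: 0.0004
```

```bash
python3 look.py wrist_9 scene_9 top_9
```

```text
9.2 [ 0.4724 -0.0139  0.1932] [[0.9981016780378159, -0.06158018081729339, -0.0009600148985115884], [-0.06147754616935256, -0.9971277667561871, 0.04423491924728572], [-0.003681251837491724, -0.044091927768336654, -0.9990206956267627]] [-0.2762  0.2378 -1.1833] 0.00036990774938004835
```

View pics/wrist_9.png

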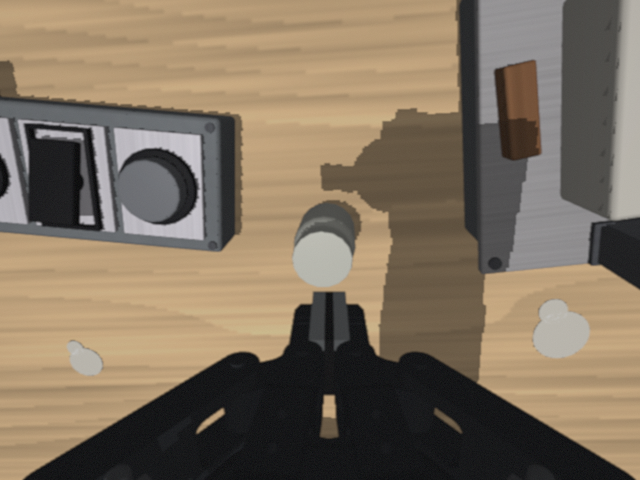

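View pics/scene_9.png

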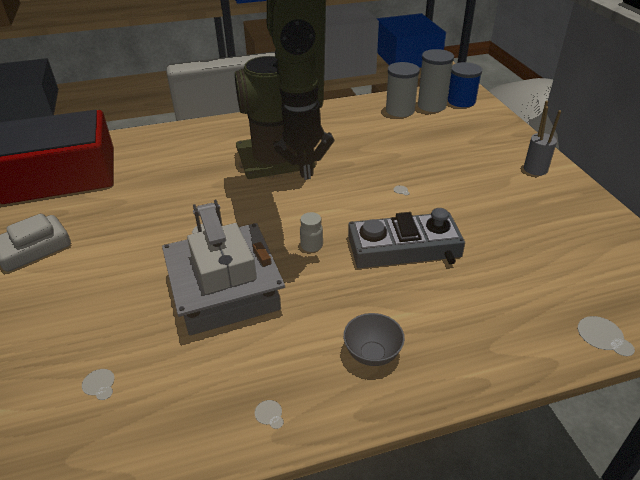

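View pics/top_9.png

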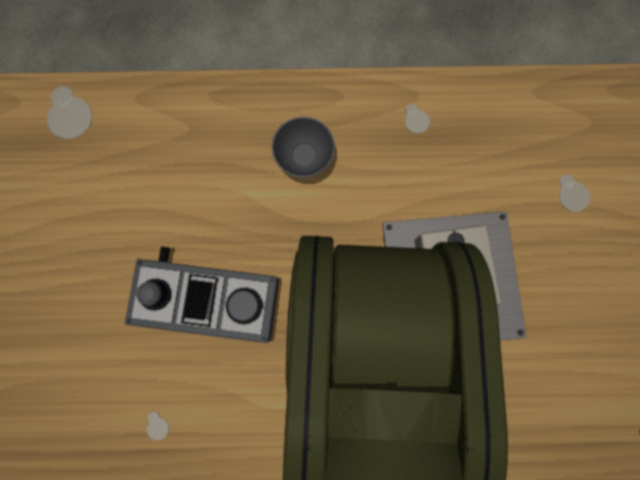

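Scene view: the clamp is level over the mould, and the mould, wedge and jar are undisturbed. In the wrist view the rocker's robot-side end covers its frame, so that end is the raised one. The move stopped short because of joint speed, so I'll check the pose and continue.

```bash
python3 - <<'E'
from h import *
np.set_printoptions(precision=4,suppress=True)
o=ctrl.get_obs();print(o["ee_pos"],o["ee_rot"])
w=dict(camera_params("wrist"));w["T"]=np.load("pics/wrist_9.npy")
print("run",atz(w,148,188,.078),"collar-right frame",[atz(w,*q,.063)for q in[(25,124),(92,128),(102,230)]])
d=np.array([.482,.2165,.193])-o["ee_pos"];print((o["ee_rot"].T@d)*100)
E
```

```text
[ 0.4724 -0.0138  0.1932] [[ 0.9981 -0.0615 -0.001 ]
 [-0.0614 -0.9971  0.0443]
 [-0.0037 -0.0441 -0.999 ]]
run [0.5019 0.1371 0.078 ] collar-right frame [array([0.5563, 0.2353, 0.063 ]), array([0.55  , 0.1806, 0.063 ]), array([0.4642, 0.1949, 0.063 ])]
[ -0.46   -23.0227   1.0352]
```

move_arm:
  moves: [0,-2,0.1,0,0,0,-4,0.2,0.03,0,0,-6,0.3,0.07,0,0,-8,0.4,0.07,0,0,-10,0.5,0.07,0,-0.1,-12,0.6,0.07,0,-0.1,-14,0.7,0.07,0,-0.2,-16,0.8,0.07,0,-0.2,-18,0.9,0.07,0,-0.2,-20,1,0.07,0,-0.3,-21.5,1,0.07,0,-0.3,-22.5,2,0.07,0,-0.3,-23.2,3,0.07,0,-0.3,-23.2,4,0.07,0,-0.3,-23.2,4,0.07,0,-0.3,-23.2,4,0.07,0,-0.3,-23.2,4,0.07,0,-0.3,-23.2,4,0.07,0]

```text
time_s: 11.15
ee_pos: [0.4689, 0.0013, 0.1701]
ee_rot: [[0.998, -0.063, -0.003], [-0.063, -0.994, 0.088], [-0.008, -0.088, -0.996]]
force: [0.5, 0.6, 0.1]
gripper_width: 0.0001
```

```bash
python3 look.py wrist_10 scene_10; python3 -c "
import cv2;a=cv2.imread('pics/scene_10.png')[170:290,330:490];cv2.imwrite('pics/s10c.png',cv2.resize(a,None,fx=4,fy=4,interpolation=2))"
```

```text
11.15 [0.4689 0.0013 0.1701] [[0.9979817953970759, -0.06343729175763281, -0.002836559621525384], [-0.06294085157940266, -0.9941145607895197, 0.08817419820287635], [-0.00841339755919719, -0.08781770915206957, -0.9961010313722166]] [0.4803 0.6248 0.064 ] 8.087474858872658e-05
```

View pics/wrist_10.png

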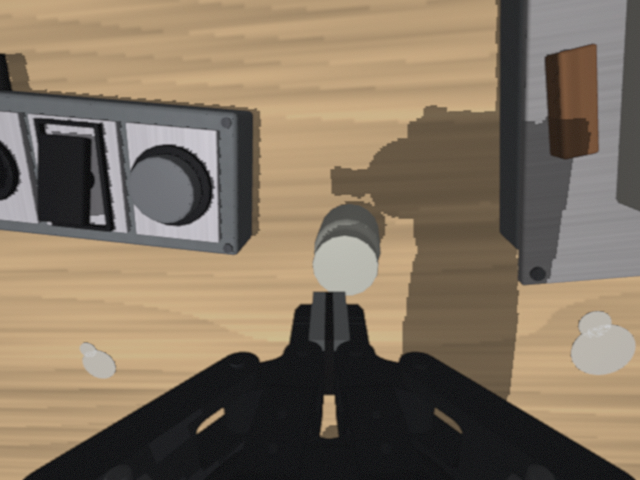

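View pics/s10c.png

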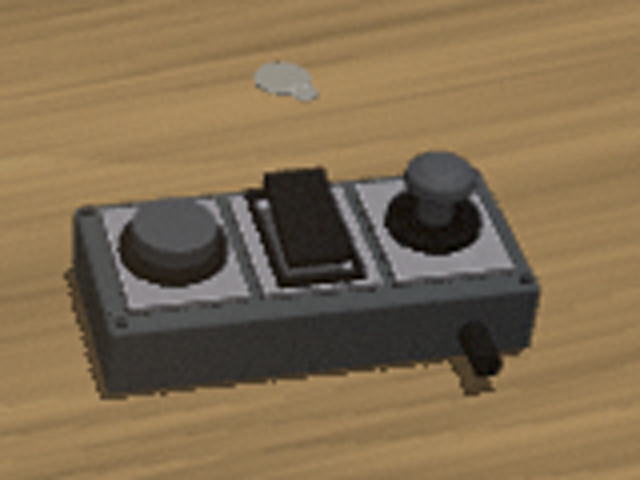

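The real cause is joint 6 reaching its limit (about 3.14) in this yaw, which also tilted the tool about 5°. I'll spin back by -1.5 rad, which puts the jaws along the paddle and joint 6 at about 2.1, then carry on.

move_arm:
  moves: [0,0,0,-0.13,0,0,0,0,-0.26,0,0,-1,0,-0.39,0,0,-3,0.3,-0.52,0,0,-5,0.5,-0.65,0,0,-7,0.7,-0.78,0,0,-9,0.9,-0.91,0,0,-11,1.1,-1.04,0,0,-13,1.3,-1.17,0,0.1,-15,1.5,-1.3,0,0.1,-17,1.7,-1.4,0,0.1,-19,1.9,-1.5,0,0.1,-21,2.1,-1.5,0,0.1,-21.8,3,-1.5,0,0.1,-21.8,4,-1.5,0,0.1,-21.8,4.9,-1.5,0,0.1,-21.8,4.9,-1.5,0,0.1,-21.8,4.9,-1.5,0,0.1,-21.8,4.9,-1.5,0]

```text
time_s: 13.15
ee_pos: [0.4837, 0.2217, 0.1407]
ee_rot: [[0.135, 0.991, -0.003], [0.987, -0.134, 0.088], [0.087, -0.015, -0.996]]
force: [0.0, -0.3, 0.7]
gripper_width: -0.0001
```

```bash
python3 look.py wrist_11 scene_11; python3 -c "
from rig import ctrl;print(ctrl.get_obs()['joint_pos'])
import cv2;a=cv2.imread('pics/scene_11.png')[150:290,330:490];cv2.imwrite('pics/s11c.png',cv2.resize(a,None,fx=4,fy=4,interpolation=2))"
```

```text
13.15 [0.4837 0.2217 0.1407] [[0.13472832810050758, 0.9908789533493157, -0.002679070101016792], [0.9870493211535638, -0.13396904712435656, 0.08823792848248736], [0.08707419375182633, -0.014532522904029095, -0.9960958239850788]] [ 0.0075 -0.3433  0.7142] -5.1558053139957356e-05
[ 0.37459214  0.27775393 -0.26609727  0.99646156  0.08320558  2.08144162]
```

View pics/wrist_11.png

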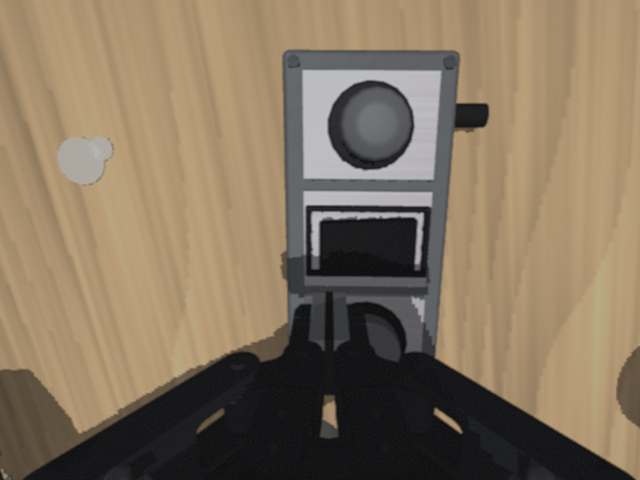

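View pics/s11c.png

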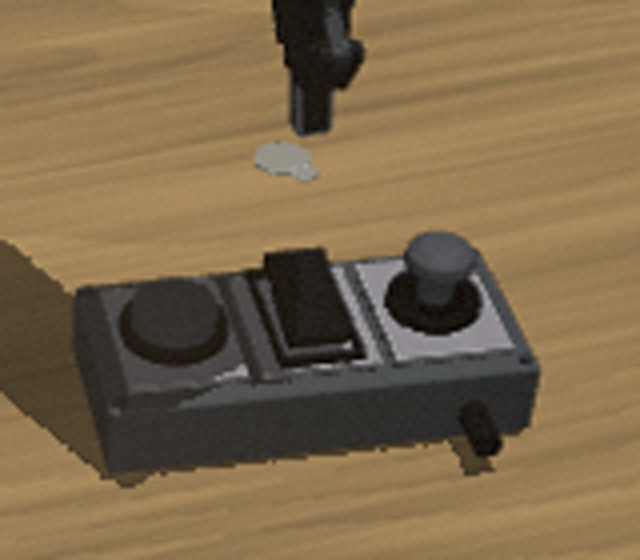

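Wrist view: rocker frame corners are (307,206), (432,208), (428,277) and (306,275), with the stop beyond at (372,125) and run under the fingers. The raised end is on the left, the robot side. I'll compute the exact offset.

```bash
python3 - <<'E'
from h import *
np.set_printoptions(precision=4,suppress=True)
w=dict(camera_params("wrist"));w["T"]=np.load("pics/wrist_11.npy");s=camera_params("scene")
o=ctrl.get_obs()
f=np.array([atz(w,*q,.063)for q in[(307,206),(432,208),(428,277),(306,275)]]);c=f.mean(0)
print("rocker c",c,[np.linalg.norm(f[i]-f[(i+1)%4])for i in range(4)])
print("stop",atz(w,372,125,.103))
ax=np.array([.9912,-.1326,0]);p=c-.026*ax;p[2]=.082;print("press",p)
tip=o["ee_pos"]-.035*o["ee_rot"][:,2];print("tip",tip)
d=p-tip;d[2]=0;print("lateral tool cm",o["ee_rot"].T@d*100)
print("scene tip px crop", (proj(s,tip)-[330,150])*4,"wrist",proj(w,tip))
print("box corners z.05",[atz(w,*q,.05)for q in[(284,52),(459,52)]])
E
```

```text
rocker c [0.5111 0.2172 0.063 ] [np.float64(0.08690958694919325), np.float64(0.05073467326111946), np.float64(0.08866616140103246), np.float64(0.05088288125526364)]
stop [0.5186 0.2956 0.103 ]
press [0.4854 0.2206 0.082 ]
tip [0.4839 0.2189 0.1758]
lateral tool cm [0.19   0.1167 0.015 ]
scene tip px crop [306.1766 126.0691] wrist [326.7852 314.8257]
box corners z.05 [array([0.4707, 0.3516, 0.05  ]), array([0.586 , 0.3356, 0.05  ])]
```

move_arm:
  moves: [0,0.1,3,0,0,-0.3,0.2,6,0,0,-0.5,0.2,8,0,0,-0.6,0.2,9,0,0,-0.6,0.2,9.3,0,0,-0.6,0.2,9.6,0,0,-0.7,0.2,9.9,0,0,-0.7,0.2,10.2,0,0,-0.7,0.2,10.4,0,0,-0.7,0.2,10.4,0,0,-0.7,0.2,10.4,0,0]

```text
time_s: 14.35
ee_pos: [0.4849, 0.2246, 0.0379]
ee_rot: [[0.134, 0.991, -0.001], [0.987, -0.133, 0.09], [0.089, -0.013, -0.996]]
force: [-5.1, -0.6, 10.5]
gripper_width: -0.0002
```

```bash
python3 look.py wrist_12 scene_12; python3 -c "
import cv2;a=cv2.imread('pics/scene_12.png')[150:290,330:490];cv2.imwrite('pics/s12c.png',cv2.resize(a,None,fx=4,fy=4,interpolation=2))"
```

```text
14.35 [0.4849 0.2246 0.0379] [[0.13405742153505834, 0.9909728533206896, -0.0011881552183280882], [0.9869894567207791, -0.1334109564670621, 0.08974034219104052], [0.08877173003492204, -0.013203055555242342, -0.995964486952528]] [-5.0934 -0.647  10.5321] -0.00022516174470148788
```

View pics/s12c.png

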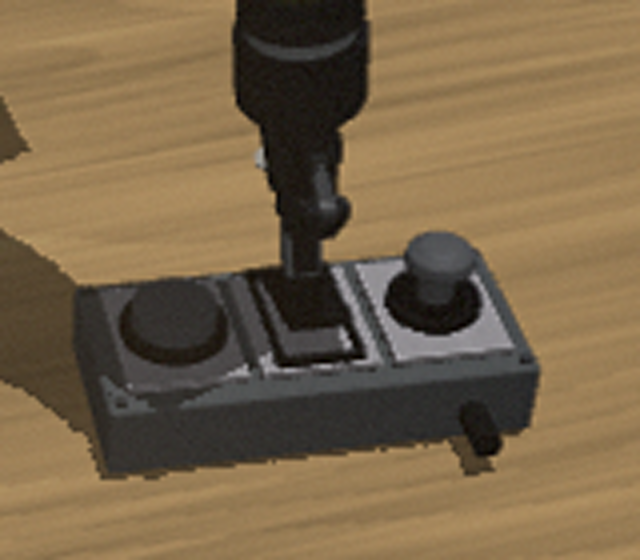

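View pics/wrist_12.png

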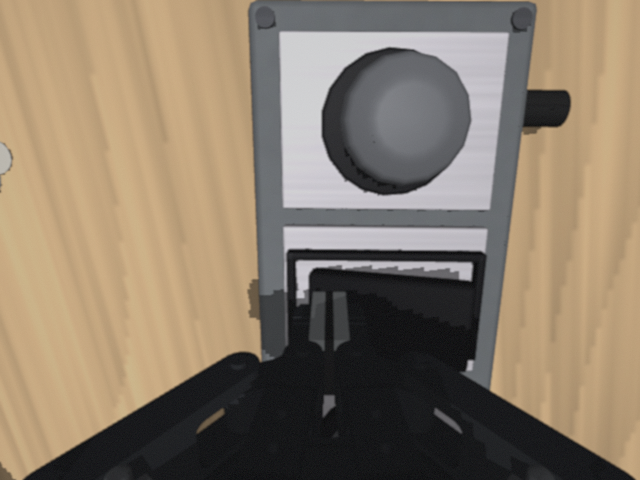

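The paddle has flipped: its far end is now up, and the force is 10.5 N. I'll press slightly harder to make sure it's against the stop.

move_arm:
  moves: [0,0,0.3,0,0,0,0,0.5,0,0,0,0,0.5,0,0,0,0,0.5,0,0]

```text
time_s: 14.85
ee_pos: [0.4853, 0.2248, 0.0372]
ee_rot: [[0.134, 0.991, 0.002], [0.987, -0.134, 0.09], [0.09, -0.011, -0.996]]
force: [-11.3, -5.6, 33.2]
gripper_width: 0.0
```

The rocker is firmly at its stop (33 N, no further travel). Next I'll lift and hover over run.

move_arm:
  moves: [0.2,0,-2,0,0,0.4,0,-4,0,0,0.6,0,-6.3,0,0,0.6,0,-6.3,0,0,-2,0.8,-6.5,0,0,-4,1.6,-6.8,0,0,-6,2.3,-7,0,0,-7.6,2.6,-7,0,0,-7.6,2.6,-7,0,0,-7.6,2.6,-7,0,0]

```text
time_s: 15.85
ee_pos: [0.5008, 0.1398, 0.0992]
ee_rot: [[0.135, 0.991, 0.001], [0.987, -0.135, 0.09], [0.09, -0.011, -0.996]]
force: [0.0, 0.3, 1.2]
gripper_width: -0.0005
```

```bash
python3 look.py wrist_13 scene_13; python3 -c "
import cv2;a=cv2.imread('pics/scene_13.png')[150:290,330:490];cv2.imwrite('pics/s13c.png',cv2.resize(a,None,fx=4,fy=4,interpolation=2))"
```

```text
15.85 [0.5008 0.1398 0.0992] [[0.13520502061891376, 0.9908168573821087, 0.0012480091670745241], [0.9867583472952765, -0.13476488989082164, 0.0902573459382065], [0.08959668767612715, -0.010971762855471717, -0.9959176943790635]] [0.0038 0.3322 1.2211] -0.0004893944858453671
```

View pics/s13c.png

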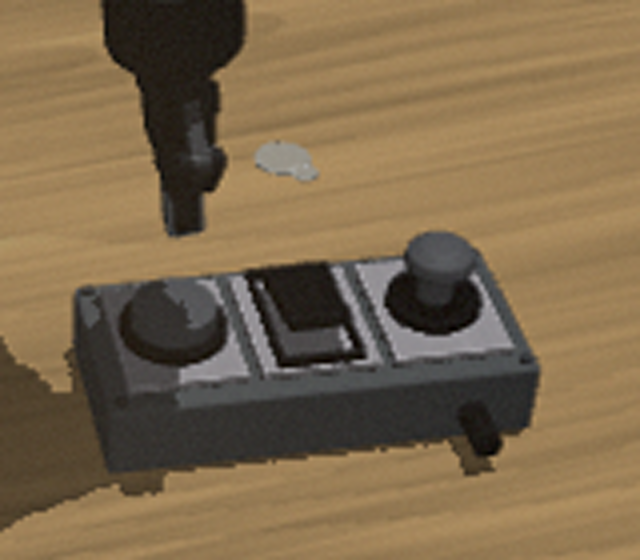

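View pics/wrist_13.png

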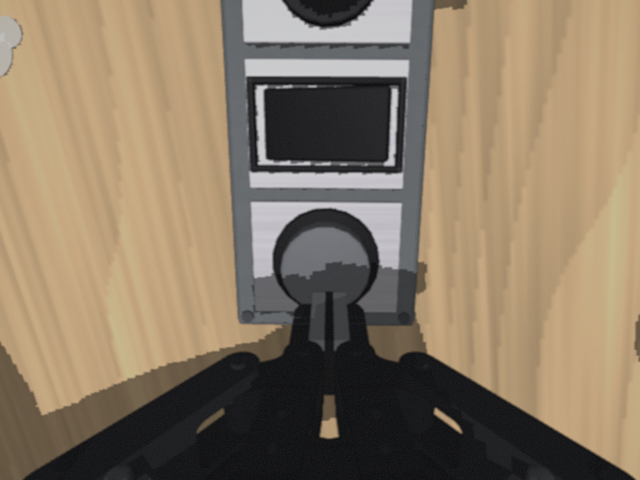

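The rocker stays on, and the fingers line up with the run button centre (326,262). Pressing down now.

move_arm:
  moves: [-0.2,0,2.5,0,0,-0.4,0,4.5,0,0,-0.5,0,5.3,0,0,-0.5,0,5.7,0,0,-0.5,0,6,0,0,-0.6,0,6.3,0,0,-0.6,0,6.5,0,0,-0.6,0,6.6,0,0,-0.6,0,6.6,0,0,-0.6,0,6.6,0,0]

```text
time_s: 16.95
ee_pos: [0.5, 0.1412, 0.0353]
ee_rot: [[0.134, 0.991, 0.002], [0.987, -0.133, 0.092], [0.092, -0.01, -0.996]]
force: [-6.5, 0.7, 15.5]
gripper_width: -0.0
```

```bash
python3 look.py scene_14; python3 -c "
import cv2;a=cv2.imread('pics/scene_14.png')[150:290,330:490];cv2.imwrite('pics/s14c.png',cv2.resize(a,None,fx=4,fy=4,interpolation=2))"
```

```text
16.95 [0.5    0.1412 0.0353] [[0.13358210082458397, 0.9910349786730681, 0.002343797295481708], [0.9867856961750547, -0.13322743703432716, 0.09221951987283876], [0.09170502801702432, -0.010006051555733229, -0.9957359422902545]] [-6.5367  0.6565 15.5285] -2.649346665105817e-05
```

View pics/s14c.png

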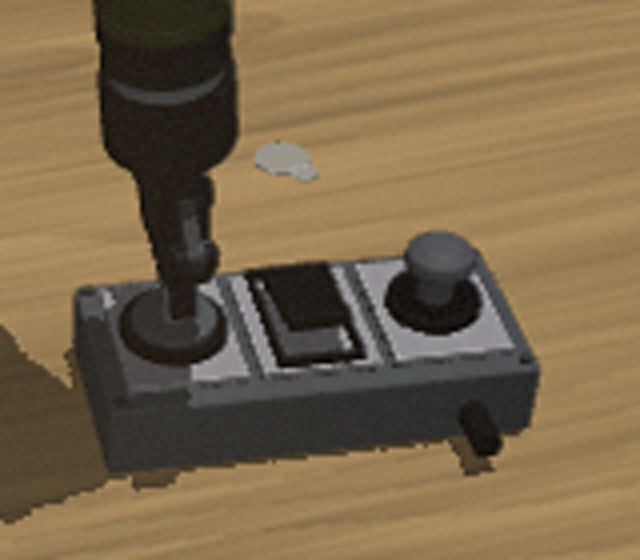

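Force is 15.5 N, above the 6 N that full travel needs, and the tip height of about 0.070 m matches fully down. I'll add a touch more and hold.

move_arm:
  moves: [0,0,0.2,0,0,0,0,0.2,0,0,0,0,0.2,0,0,0,0,0.2,0,0]

```text
time_s: 17.4
ee_pos: [0.5001, 0.1413, 0.0354]
ee_rot: [[0.134, 0.991, 0.004], [0.987, -0.134, 0.092], [0.092, -0.009, -0.996]]
force: [-6.2, -1.5, 14.6]
gripper_width: -0.0
```

```bash
python3 look.py scene_15
```

```text
17.4 [0.5001 0.1413 0.0354] [[0.13376343367596302, 0.9910069293090878, 0.003551038240964224], [0.9867219473236393, -0.1335164502797632, 0.092483275107108], [0.09212568849708393, -0.008866993067780523, -0.9957079059407302]] [-6.2401 -1.5174 14.565 ] -4.16371046018442e-05
```

View pics/scene_15.png

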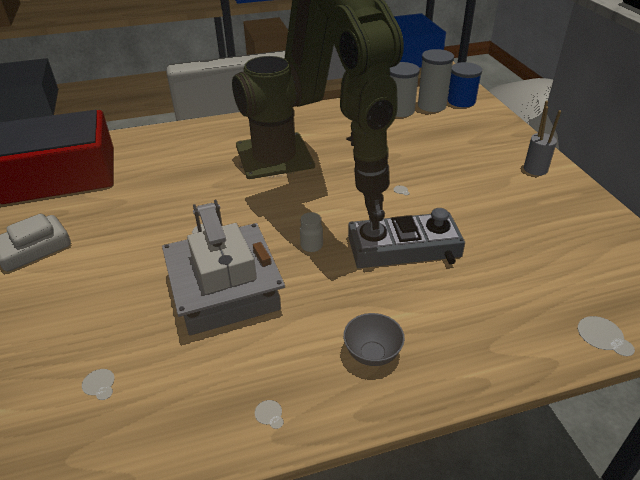

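The final picture shows the clamp level, the rocker on, run pressed, stop up, and the jar, wedge, bowl and mould unmoved. Handing in.

```bash
python3 -c "
from rig import ctrl;print(ctrl.sign_off());o=ctrl.get_obs();print(o['force'],o['ee_pos'])"
```

```text
the job is handed in; nothing more can be done
None
the job is handed in; nothing more can be done
```

I pushed the clamp down, flipped the rocker to on, and handed the job in at about 17.4 s with the run button still held down. Sign-off gives no verdict, and I could not read the joint values directly, so these checks rest on forces and pictures:

- **Clamp:** it met a hard stop at 16 N and looks level in the last picture.
- **Rocker:** it met its stop at 33 N, and the picture shows it still on after I lifted off.
- **Run button:** it was held with about 15 N on it (full travel takes about 6 N). The fingertips were at about 70 mm, which is where the top sits when fully down.
- **Left alone:** in the last picture the stop button is up, and the mould, jar, wedge and bowl look unmoved.

Some readings disagreed or went wrong along the way:

- **Fingertip height:** the tips were about 35 mm above the reported tool point, so I pushed until I met each stop instead of trusting the reported height.
- **Force reading:** it showed almost nothing while the clamp arm was moving, where 2 to 3 N was expected.
- **Cameras:** the overhead and scene cameras differed by about 7 mm in x, up to about 16 mm at the stop button. I used the wrist camera to settle positions.
- **Joint 6:** it hit its limit on the way to the rocker and left the tool tilted about 5°. I turned the tool about 86° and finished with that tilt.

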